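# Square up the breakfast boards

### The arm

A 6-joint arm with a two-finger parallel gripper is mounted at the origin on the work surface. World frame = base frame: x ahead of the robot, y to its left, z up, the work surface at z = 0. Lengths are in m, angles in rad, forces in N, time in s.
With the tool pointing down it reaches from about 0.25 to 0.725 m from the base axis. Payload 4 kg.
Tool frame: the origin (TCP) lies midway between the tips of the shut fingers; the grasp point (between the pads) lies 19 mm behind it; z points along the fingers, y is the line along which they close (so a half turn about z gives the same grasp; the last joint's range is limited). The gripper opens to 85 mm and grips with 20 to 120 N. Pads are 22 mm wide; open, the fingers measure 114 mm over their backs; the gripper's body (76 mm by 85 mm) begins 54 mm behind the grasp point. The pads swing forward as they close: fully open they stand 13 mm farther back than shut.
Start: joints at [1.175, 0.241, 0.005, 1.335, 0, 1.571], TCP at [0.193, 0.461, 0.2] pointing down, gripper open.
Joint ranges: [-2.72, 2.72], [-1.05, 1.87], [-1.09, 1.28], [-1.99, 2.15], [-1.42, 1.44], [-3.14, 3.14]. Speed limits (rad/s): [2.79, 2.79, 3.14, 3.14, 3.14, 3.14].

### API

Orientations are given as a unit quaternion [x, y, z, w].
In Python, from workcell import bot, camera, job_done gives the robot as it stands.
- The arm moves only by the tool carry_out, never from a script. Its argument "plan" is a list of rows, each an object of numbers: "dx", "dy", "dz": the shift along the tool's x, y, z in mm; "twist": the turn about the tool's z in degrees; "fingers": the closure, from -1 (fully open) to 1 (shut). In form: [{"dx": .., "dy": .., "dz": .., "twist": .., "fingers": ..}, ...]. A call has exactly 5 rows; each row is the pose to reach, as a shift and turn from the pose commanded when the call began, along the tool's axes at that moment; what a row does not reach only later rows make up. A row lasts 1/12 s, in which the tool goes at most 41.7 mm and 7.16 degrees, less where a joint would pass 70% of its speed; a pose out of reach is approached as far as the arm can. A call with a gripper value outside its range is refused whole. The fingers move at their own pace and stop on an object; the grip force is fixed at half the most. Time passes only in rows, so rows that repeat a pose let the fingers close, or fill a call up. It gives the time, the measured TCP pose, the force, the opening and the grip force at its end, in the units of the state.
- bot.get_obs(): the state, without advancing time (a new reading comes with each control period).
- camera(name): name is "side" or "top"; returns a dict with "image" (400x640x3 uint8, red, green, blue), "intrinsics" (3x3 intrinsics, pixels), "eye" and "attitude" of the camera in the world. Camera axes: x right, y down, z forward; pixel columns grow to the right and rows downward; lengths in m; the calibration is good to about 2 mm. A picture is of the moment at which its call begins. There is no depth.
- job_done(): hands the job in; it is judged then, once.
The state is a dict: "clock": time; "joint_pos": joint angles; "joint_vel": joint speeds; "tau": joint torques, N m; "eef_pos": TCP position; "tool_rot": TCP orientation; "ft_force": force on the tool from outside, world axes, zero at the start; "ft_torque": the same for the moment, N m; "grip_width": finger opening in m; "grasp_force": force on a finger pad.
Only numpy, scipy, OpenCV 4.12 (cv2) and the standard library are available. Lean on these libraries where they do the work, as an engineer would, in place of code of your own. Each camera call takes 0.05 s, during which the arm holds its last target. There are 200 camera calls.

### The job

The breakfast boards are kept in a pile against the chopping block. Slide, without lifting it, the one left lying on the block across onto the pile, then nudge the boards until all three lie flat in one square pile with their edges lined up. Leave the pile about where it stands, and do not disturb the mug, the pepper mill and the jam jar.

Things in the scene. Friction and masses are not known exactly. Their poses are not given: they have to be found in the camera images.
- block: Dark wooden chopping block, 280 mm (its x) by 220 mm (its y) by 40 mm tall, too heavy to shift. Origin: centre of its underside; z up. The pile of boards stands against its -x side, up to 30 mm off its middle; block and boards have their x axes nearly the same way
- board_base: Lowest of three equal, plain beech breakfast boards, flat on the counter, its +x side a few mm from the block. Each board is 210 mm (its x) by 150 mm (its y) by 12 mm thick, about 0.26 kg, square edges, no handle, and slides under a push of a few newtons. Origin: centre of its underside; z up
- board_mid: Second board, same size, axes and origin, lying flat on the lowest one, a little askew; its top is 24 mm above the counter
- board_loose: Third board, same size, axes and origin, lying flat on top of the block (underside 40 mm, top 52 mm above the counter), somewhat turned and off to one side, its -x end from 35 mm short of the block's edge to 15 mm past it. Pushed on towards the pile it dips over the edge and, when its +x end clears the block, drops flat on the pile: underside 24 mm, top 36 mm up
- mug: Bystander: white mug with a handle, 82 mm across, 95 mm tall; origin at the centre of its underside
- pepper_mill: Bystander: dark wooden pepper mill, 56 mm across, 160 mm tall; origin at the centre of its underside
- jam_jar: Bystander: jar of jam with a metal cap, 68 mm across, 90 mm tall; origin at the centre of its underside

How it is judged:
By the outcome, as a careful person would: the job done as asked, in the order asked, and still so for the second after the job is handed in, with the robot touching nothing.
It also fails if it takes over 64 s, if anything falls off the work surface, if the arm or the gripper's body presses on something with over 40 N, if the wrist force passes 120 N, or if a joint passes its speed limit or range.

## Working session

There is one attempt and no reset: what is moved stays moved. The work goes in short steps, Python scripts to look and compute and a tool call to move; the robot and the scene stay as the last step left them, time stands still between calls to the robot, and variables do not carry over. Pictures are saved under pics/ and viewed, at most 10 in all, crops included, and the job is handed in when it is done.

Besides the shell and the picture viewer there is one more tool, called as name([rows], argument=value, ...), one row to a line, values as JSON. carry_out: Moves the arm, as the interface text tells. Its arguments: {"type":"object","properties":{"plan":{"type":"array","items":{"type":"object","properties":{"dx":{"type":"number"},"dy":{"type":"number"},"dz":{"type":"number"},"twist":{"type":"number"},"fingers":{"type":"number"}}}}},"required":["plan"]}

```bash
mkdir -p pics; ls; python3 - <<'E'
from workcell import bot,camera
import cv2,numpy as np
for n in("top","side"):
    c=camera(n); cv2.imwrite(f"pics/{n}0.png",c["image"][:,:,::-1]); print(n,c["intrinsics"],c["eye"],c["attitude"])
o=bot.get_obs(); print(o["clock"],o["eef_pos"],o["tool_rot"],o["grip_width"])
E
```

```text
pics
top [[501.9060502    0.         320.11554099]
 [  0.         501.9060502  199.1613934 ]
 [  0.           0.           1.        ]] [0.46654056 0.01627571 1.75353816] [ 0.71606677 -0.69594439  0.03759141 -0.03868681]
side [[505.80492486   0.         317.1683883 ]
 [  0.         505.80492486 193.84999781]
 [  0.           0.           1.        ]] [-0.31357104 -0.90580986  0.8910262 ] [ 0.80714093 -0.34361725  0.19739064 -0.43759301]
0.1 [0.19255036 0.46076902 0.19901892] [ 1.96630843e-01  9.80477159e-01 -9.05803240e-04 -1.75808903e-04] 0.08512480053739153
```

View pics/top0.png

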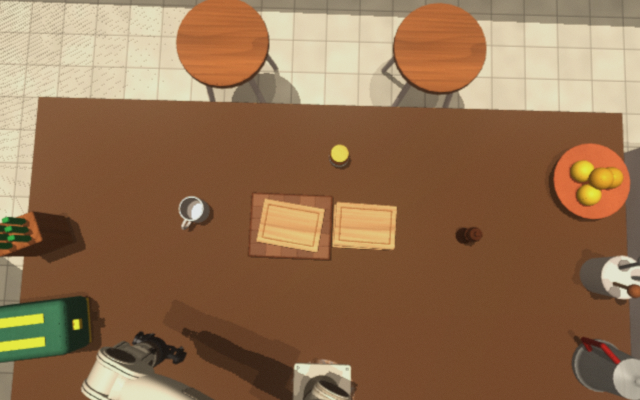

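View pics/side0.png

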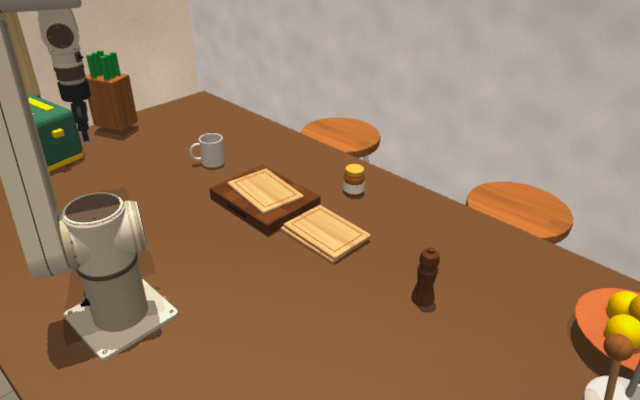

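Top view: block at about px (290,226) with the loose board on it (290,225), the pile to its right at (364,226). World +y points left in the image, so the block's -x side faces world -y. Jar at (340,155), mill at (470,235) and mug at (193,210) are all well clear.

```bash
cat >h.py <<'E'
from workcell import bot,camera
import cv2,numpy as np
from scipy.spatial.transform import Rotation as R
def ray(c,uv):
    uv=np.atleast_2d(uv); d=np.c_[uv,np.ones(len(uv))]@np.linalg.inv(c["intrinsics"]).T
    return R.from_quat(c["attitude"]).apply(d)
def plane(c,uv,z):
    d=ray(c,uv); e=np.array(c["eye"]); return (e+d*((z-e[2])/d[:,2])[:,None])
def tri(c1,u1,c2,u2):
    e1,e2=np.array(c1["eye"]),np.array(c2["eye"]); d1,d2=ray(c1,u1)[0],ray(c2,u2)[0]
    s=np.linalg.lstsq(np.c_[d1,-d2],e2-e1,rcond=None)[0]; return (e1+s[0]*d1+e2+s[1]*d2)/2
def beech(c,box):
    im=c["image"]; x0,y0,x1,y1=box
    m=np.zeros(im.shape[:2],np.uint8)
    h=cv2.cvtColor(im,cv2.COLOR_RGB2HSV)
    m[y0:y1,x0:x1]=((h[...,2]>140)&(h[...,0]<25)&(h[...,1]<190))[y0:y1,x0:x1]*255
    m=cv2.morphologyEx(m,cv2.MORPH_CLOSE,np.ones((5,5)))
    cs,_=cv2.findContours(m,cv2.RETR_EXTERNAL,cv2.CHAIN_APPROX_NONE)
    return sorted([k for k in cs if cv2.contourArea(k)>300],key=lambda k:k[:,0,0].mean())
def rect(c,k,z):
    p=plane(c,k[:,0].astype(float),z)[:,:2]
    (x,y),(w,h),a=cv2.minAreaRect((p*1000).astype(np.float32))
    if w>h: w,h,a=h,w,a-90
    return np.round([x,y,w,h,(a+45)%90-45],1)  # mm; a: turn of board from world axes (long side along y)
def quad(k):
    h=cv2.convexHull(k); 
    for e in np.arange(.01,.15,.005):
        q=cv2.approxPolyDP(h,e*cv2.arcLength(h,True),True)
        if len(q)==4: return q[:,0].astype(float)
E
cat >look.py <<'E'
from h import *
t,s=camera("top"),camera("side")
kt,ks=beech(t,(240,180,420,280)),beech(s,(200,150,400,280))
print(len(kt),len(ks))
for k,z in zip(kt,(.052,.024)): print(rect(t,k,z), plane(t,quad(k),z)[:,:2].round(4).tolist())
for a,b in zip(kt,ks):
    qa=cv2.moments(a);qb=cv2.moments(b); f=lambda m:np.array([m["m10"]/m["m00"],m["m01"]/m["m00"]])
    print("tri",tri(t,f(qa),s,f(qb)).round(4)); print("side",quad(b).tolist())
for n,u,z in(("jar",(340,153),.09),("mill",(473,234),.16),("mug",(193,209),.095)): print(n,plane(t,u,z).round(3))
# block corners, top
h=cv2.cvtColor(t["image"],cv2.COLOR_RGB2HSV)
print("block",plane(t,[(251,193),(332,194),(331,260),(249,258)],.04)[:,:2].round(3).tolist())
cv2.imwrite("pics/crop0.png",cv2.resize(t["image"][180:275,235:410,::-1],None,fx=4.5,fy=4.5,interpolation=cv2.INTER_CUBIC))
E
python3 look.py
```

```text
1 4
[556.6   8.1 207.1 490.7  -0.9] [[0.6586, 0.2509], [0.6348, -0.2374], [0.4922, -0.2324], [0.4617, 0.2492]]
tri [0.5348 0.0443 0.0941]
side [[227.0, 182.0], [266.0, 168.0], [303.0, 196.0], [263.0, 216.0]]
jar [[ 0.805 -0.041  0.09 ]]
mill [[ 0.542 -0.466  0.16 ]]
mug [[0.601 0.442 0.095]]
block [[0.667, 0.26], [0.671, -0.019], [0.446, -0.021], [0.445, 0.257]]
```

View pics/crop0.png

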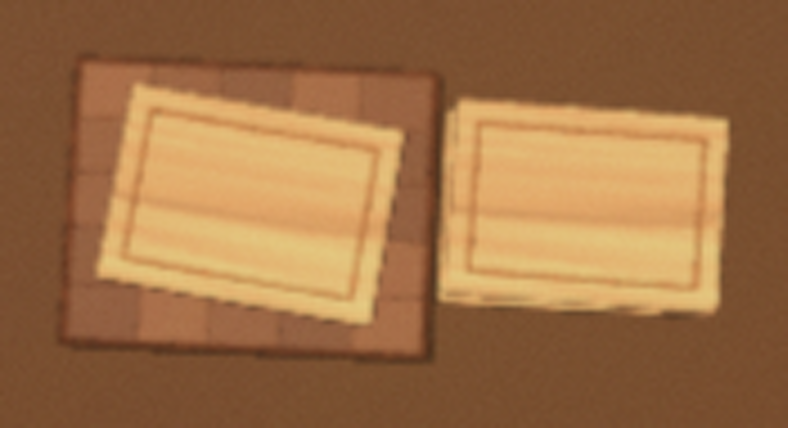

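Crop (4.5×, offset (235,180)): loose board corners at crop (135,85), (403,130), (370,323), (97,275). The mid board's corners are at about (462,98), (728,118), (715,313), (445,290), with the base showing a few mm at its left and lower edges. The block was merged into the mask, so I'll tighten the threshold.

```bash
sed -i 's/h\[...,2\]>140/h[...,2]>188/' h.py
cat >>h.py <<'E'
def fitrect(c,k,z):
    "lines fitted to the four sides -> centre, heading of long axis from world y (deg, ccw), sizes (mm)"
    q=quad(k); P=plane(c,k[:,0].astype(float),z)[:,:2]*1000; Q=plane(c,q,z)[:,:2]*1000; L=[]
    for i in range(4):
        a,b=Q[i],Q[(i+1)%4]; u=(b-a)/np.linalg.norm(b-a); s=(P-a)@u; d=abs((P-a)@[-u[1],u[0]])
        m=(d<8)&(s>15)&(s<np.linalg.norm(b-a)-15)
        vx,vy,x,y=cv2.fitLine(P[m].astype(np.float32),cv2.DIST_HUBER,0,.01,.01)[:,0]; L.append(np.array([-vy,vx,-vy*x+vx*y]))
    C=np.array([np.linalg.solve([L[i-1][:2],L[i][:2]],[L[i-1][2],L[i][2]]) for i in range(4)])
    ctr=C.mean(0); e=[np.linalg.norm(C[i]-C[i-1]) for i in range(4)]
    l=C[1]-C[0]+C[2]-C[3] if e[1]>e[0] else C[2]-C[1]+C[3]-C[0]
    if l[1]<0:l=-l
    return ctr.round(1),np.degrees(np.arctan2(-l[0],l[1])).round(2),np.round(e,1)
E
sed -i '/^print("block"/,$d;s/rect(t,k,z),.*/fitrect(t,k,z))/' look.py
cat >>look.py <<'E'
v=h[...,2].astype(float); r=h[...,0]
m=np.zeros(v.shape,np.uint8); m[185:268,242:336]=((cv2.absdiff(t["image"],np.full_like(t["image"],np.median(t["image"][270:300,380:420].reshape(-1,3),0))).max(2)>22)*255)[185:268,242:336]
m[:,333:]=0
m=cv2.morphologyEx(m,cv2.MORPH_CLOSE,np.ones((7,7)))
k=max(cv2.findContours(m,cv2.RETR_EXTERNAL,cv2.CHAIN_APPROX_NONE)[0],key=cv2.contourArea)
print("block",fitrect(t,k,.04))
E
python3 look.py
```

```text
2 2
(array([560. , 120.1], dtype=float32), np.float32(-8.25), array([206. , 144.8, 204.2, 144.7], dtype=float32))
(array([ 565.6, -132.4], dtype=float32), np.float32(-0.97), array([152.5, 211.2, 144.1, 208.5], dtype=float32))
tri [0.5592 0.1209 0.0472]
side [[228.0, 182.0], [266.0, 168.0], [302.0, 196.0], [262.0, 211.0]]
tri [ 0.5652 -0.1319  0.0138]
side [[282.0, 227.0], [321.0, 205.0], [370.0, 234.0], [331.0, 260.0]]
jar [[ 0.805 -0.041  0.09 ]]
mill [[ 0.542 -0.466  0.16 ]]
mug [[0.601 0.442 0.095]]
block (array([554.4, 115.1], dtype=float32), np.float32(-0.74), array([213.7, 269.8, 213.3, 275.5], dtype=float32))
```

carry_out([
  {"dx": -40,"dy": -4,"dz": 0,"twist": 6.8,"fingers": -1},
  {"dx": -80,"dy": -8,"dz": 0,"twist": 13.6,"fingers": -1},
  {"dx": -120,"dy": -12,"dz": 0,"twist": 20.4,"fingers": -1},
  {"dx": -160,"dy": -16,"dz": 0,"twist": 27.2,"fingers": -1},
  {"dx": -200,"dy": -20,"dz": 0,"twist": 34,"fingers": -1},
])

```text
clock: 0.72
eef_pos: [0.3709, 0.3648, 0.1999]
tool_rot: [0.477, 0.879, 0.0, 0.0]
ft_force: [-0.0, 1.1, -0.2]
grip_width: 0.0853
grasp_force: 0.0
```

```bash
cat >st.py <<'E'
import sys
from h import *
def state(tx=None,ty=None,tz=None,psi=None):
    o=bot.get_obs(); M=R.from_quat(o["tool_rot"]).as_matrix(); p=np.array(o["eef_pos"])
    ps=np.degrees(np.arctan2(M[1,0],M[0,0]))
    print("t",round(o["clock"],2),"tcp",(p*1000).round(1),"psi",ps.round(2),"F",np.round(o["ft_force"],1),"j",np.round(o["joint_pos"],2),"w",round(o["grip_width"],3))
    if tx is not None:
        d=M.T@(np.array([tx,ty,tz])-p*1000); print("delta",d.round(1),"twist",((ps-psi+180)%360-180).round(1))
if __name__=="__main__": state(*map(float,sys.argv[1:]))
E
python3 st.py 565 262 200 89.1
```

```text
t 0.72 tcp [370.9 364.8 199.9] psi 123.03 F [-0.   1.1 -0.2] j [0.78 0.28 0.06 1.35 0.   1.77] w 0.085
delta [-1.920e+02  1.067e+02 -1.000e-01] twist 33.9
```

carry_out([
  {"dx": -36,"dy": 20,"twist": 6.8,"fingers": -1},
  {"dx": -72,"dy": 40,"twist": 13.6,"fingers": -1},
  {"dx": -110,"dy": 61,"twist": 20.4,"fingers": -1},
  {"dx": -150,"dy": 83,"twist": 27.2,"fingers": -1},
  {"dx": -192,"dy": 107,"twist": 34,"fingers": -1},
])

```text
$.plan[0]: bad value
```

carry_out([
  {"dz": 36,"fingers": -1},
  {"dz": 72,"fingers": -1},
  {"dz": 105,"fingers": -1},
  {"dz": 135,"fingers": -1},
  {"dz": 150,"fingers": -1},
])

```text
$.plan[0]: bad value
```

```bash
python3 st.py 565 262 33 89.1
```

```text
t 0.72 tcp [370.9 364.8 199.9] psi 123.03 F [-0.   1.1 -0.2] j [0.78 0.28 0.06 1.35 0.   1.77] w 0.085
delta [-192.   106.7  166.9] twist 33.9
```

carry_out([
  {"dx": -36,"dy": 20,"dz": 0,"twist": 6.8,"fingers": -1},
  {"dx": -72,"dy": 40,"dz": 0,"twist": 13.6,"fingers": -1},
  {"dx": -110,"dy": 61,"dz": 0,"twist": 20.4,"fingers": -1},
  {"dx": -150,"dy": 83,"dz": 0,"twist": 27.2,"fingers": -1},
  {"dx": -192,"dy": 107,"dz": 0,"twist": 34,"fingers": -1},
])

```text
clock: 1.13
eef_pos: [0.5549, 0.2684, 0.1998]
tool_rot: [0.713, 0.701, -0.0, -0.0]
ft_force: [0.2, 1.6, -0.0]
grip_width: 0.0854
grasp_force: 0.0
```

carry_out([
  {"dx": 0,"dy": 0,"dz": 36,"twist": 0,"fingers": -1},
  {"dx": 0,"dy": 0,"dz": 72,"twist": 0,"fingers": -1},
  {"dx": 0,"dy": 0,"dz": 105,"twist": 0,"fingers": -1},
  {"dx": 0,"dy": 0,"dz": 135,"twist": 0,"fingers": -1},
  {"dx": 0,"dy": 0,"dz": 150,"twist": 0,"fingers": -1},
])

```text
clock: 1.55
eef_pos: [0.5507, 0.2681, 0.0449]
tool_rot: [0.711, 0.703, -0.003, -0.001]
ft_force: [-0.5, -0.2, -0.4]
grip_width: 0.0852
grasp_force: 0.0
```

```bash
python3 st.py 565 262 33 89.1; python3 - <<'E'
from h import *
s=camera("side"); cv2.imwrite("pics/s1.png",cv2.resize(s["image"][110:270,190:400,::-1],None,fx=3.5,fy=3.5))
E
```

```text
t 1.55 tcp [550.7 268.1  44.9] psi 89.29 F [-0.5 -0.2 -0.4] j [0.45 0.57 0.08 1.09 0.   2.04] w 0.085
delta [-5.9 14.5 11.8] twist 0.2
```

View pics/s1.png

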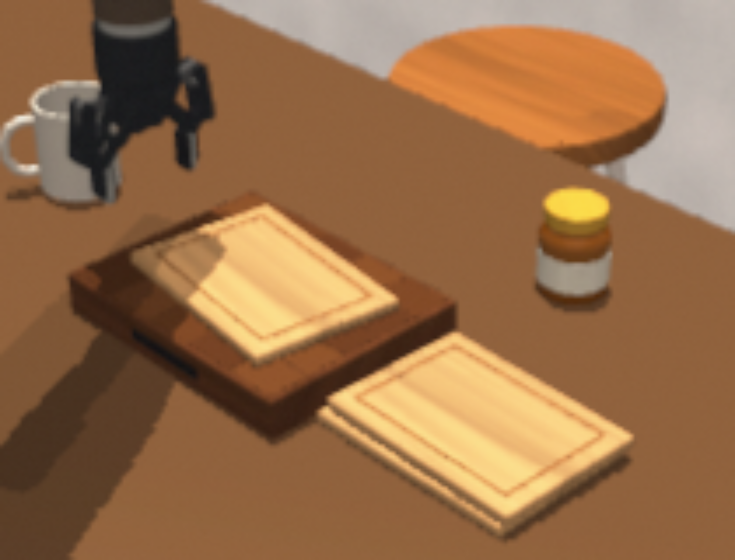

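```bash
python3 - <<'E'
from h import *
s=camera("side"); A=R.from_quat(s["attitude"])
def proj(p):
    q=A.inv().apply(np.array(p)-s["eye"]); u=s["intrinsics"]@q; return (u[:2]/u[2]).round(1)
for p in ((.50,.268,.058),(.60,.268,.058),(.50,.268,.1),(.445,.257,.04),(.649,.213,.052),(.55,.268,.045)): print(p,proj(p))
E
python3 st.py
```

```text
(0.5, 0.268, 0.058) [220.3 176.3]
(0.6, 0.268, 0.058) [244.5 165.5]
(0.5, 0.268, 0.1) [219.2 164.9]
(0.445, 0.257, 0.04) [208.9 188.8]
(0.649, 0.213, 0.052) [266.6 167.7]
(0.55, 0.268, 0.045) [232.9 174.2]
t 1.65 tcp [550.3 268.1  45.5] psi 89.31 F [-1.6 -0.2  0.4] j [ 0.45  0.57  0.09  1.1  -0.    2.04] w 0.085
```

```bash
python3 - <<'E'
from h import *
s=camera("top"); A=R.from_quat(s["attitude"])
def proj(p):
    q=A.inv().apply(np.array(p)-s["eye"]); u=s["intrinsics"]@q; return (u[:2]/u[2]).round(1)
for p in ((.50,.268,.058),(.60,.268,.058),(.50,.268,.1),(.60,.268,.1),(.55,.268,.2)): print(p,proj(p),(proj(p)-[180,150])*5)
cv2.imwrite("pics/t1.png",cv2.resize(s["image"][150:270,180:340,::-1],None,fx=5,fy=5,interpolation=cv2.INTER_CUBIC))
E
```

```text
(0.5, 0.268, 0.058) [245.7 241.4] [328.5 457. ]
(0.6, 0.268, 0.058) [247.  211.8] [335. 309.]
(0.5, 0.268, 0.1) [243.8 241.1] [319.  455.5]
(0.6, 0.268, 0.1) [245.2 210.8] [326. 304.]
(0.55, 0.268, 0.2) [239.6 224.1] [298.  370.5]
```

View pics/t1.png

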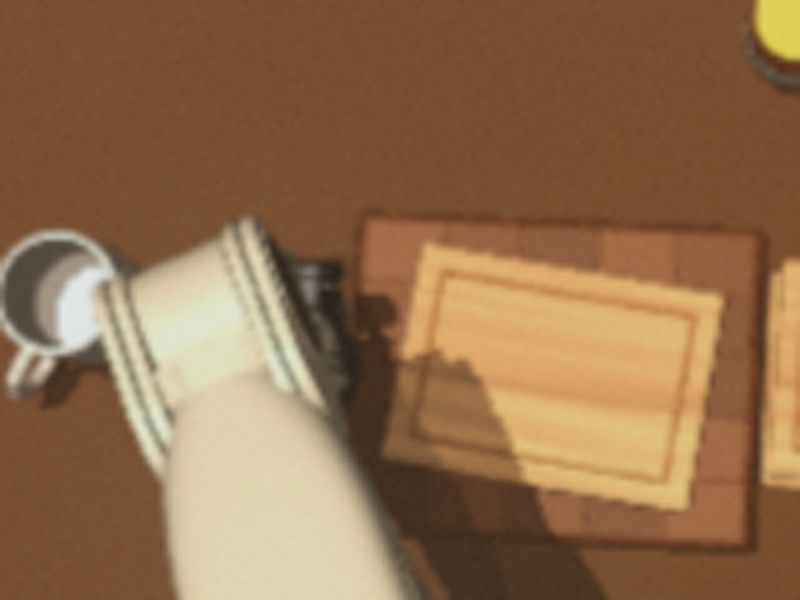

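The side crop shows the finger tips at crop (107,198) and (187,165), about 36 mm higher than the 58 mm I expected. The top crop shows the gripper behind the loose board, far finger at (320,270). I'll go down in small steps and check the force.

carry_out([
  {"dx": 0,"dy": 5,"dz": 3,"twist": 0,"fingers": -1},
  {"dx": 0,"dy": 10,"dz": 6,"twist": 0,"fingers": -1},
  {"dx": 0,"dy": 12,"dz": 9,"twist": 0,"fingers": -1},
  {"dx": 0,"dy": 12,"dz": 11,"twist": 0,"fingers": -1},
  {"dx": 0,"dy": 12,"dz": 13,"twist": 0,"fingers": -1},
])

```text
clock: 2.12
eef_pos: [0.5661, 0.2698, 0.0373]
tool_rot: [0.711, 0.703, 0.001, 0.0]
ft_force: [0.9, 0.1, 0.2]
grip_width: 0.0856
grasp_force: 0.0
```

```bash
cat >tip.py <<'E'
from h import *
import sys
s=camera("side"); im=s["image"].astype(int)
cv2.imwrite(f"pics/{sys.argv[1]}.png",cv2.resize(s["image"][110:270,190:400,::-1],None,fx=3.5,fy=3.5))
E
python3 tip.py s2; python3 st.py 565 262 33 89.1
```

```text
t 2.17 tcp [565.4 269.6  36.6] psi 89.32 F [0.3 0.2 0.5] j [0.44 0.6  0.11 1.08 0.   2.03] w 0.085
delta [-7.6 -0.3  3.6] twist 0.2
```

View pics/s2.png

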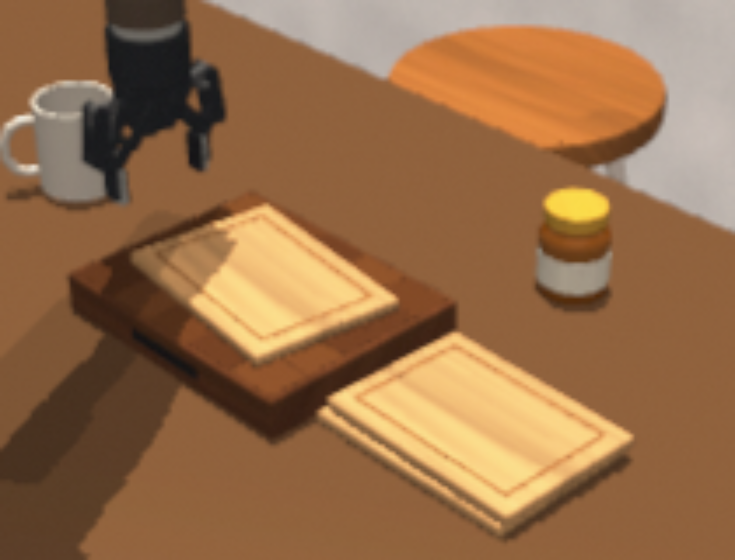

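Second side crop: the tips are at (118,200) and (197,168), clear of the block, with no contact force. I'll project the start pose against the first side picture to check the tool length.

carry_out([
  {"dx": -2,"dy": 0,"dz": 1,"twist": 0,"fingers": -1},
  {"dx": -4,"dy": 0,"dz": 2,"twist": 0,"fingers": -1},
  {"dx": -6,"dy": 0,"dz": 3,"twist": 0,"fingers": -1},
  {"dx": -8,"dy": 0,"dz": 4,"twist": 0,"fingers": -1},
  {"dx": -8,"dy": 0,"dz": 5,"twist": 0,"fingers": -1},
])

```text
clock: 2.58
eef_pos: [0.5652, 0.261, 0.0317]
tool_rot: [0.711, 0.703, -0.0, 0.0]
ft_force: [-0.4, -0.9, 0.4]
grip_width: 0.0859
grasp_force: 0.0
```

```bash
python3 st.py; python3 - <<'E'
from h import *
s=camera("side"); A=R.from_quat(s["attitude"])
def proj(p):
    q=A.inv().apply(np.array(p)-s["eye"]); u=s["intrinsics"]@q; return (u[:2]/u[2]).round(1)
for z in(.213,.25): 
    for sg in(-1,1): print(z,proj(np.array([.193,.461,z])+sg*.05*np.array([.386,.922,0])))
# darkest/grey finger pixels in the first side picture, lowest
im=cv2.imread("pics/side0.png").astype(int)
m=(im.max(2)<75)&(np.ptp(im,2)<15); m[:, :60]=0;m[:,110:]=0;m[160:]=0
v,u=np.nonzero(m); print(v.max(),u[v==v.max()])
im=s["image"].astype(int); m=(np.ptp(im,2)<18)&(im.max(2)<150); m[:, :205]=0;m[:,262:]=0;m[220:]=0;m[:130]=0
for c in range(212,256,2):
    w=np.nonzero(m[:,c])[0]; print(c,w.max() if len(w) else None,end="; ")
E
```

```text
t 2.58 tcp [565.2 261.   31.7] psi 89.29 F [-0.4 -0.9  0.4] j [ 0.43  0.59  0.09  1.07 -0.    2.02] w 0.086
0.213 [ 89.9 151.8]
0.213 [ 87.8 137.1]
0.25 [ 86.9 139.9]
0.25 [ 84.9 125.7]
141 [84]
212 None; 214 None; 216 159; 218 160; 220 162; 222 167; 224 169; 226 170; 228 206; 230 207; 232 208; 234 210; 236 211; 238 213; 240 214; 242 215; 244 217; 246 159; 248 160; 250 158; 252 147; 254 146;
```

The start picture shows the same offset: the open tips stand about 47 mm behind the TCP. I'll keep going down slowly and watch the force.

carry_out([
  {"dx": 0,"dy": 0,"dz": 3,"twist": 0,"fingers": -1},
  {"dx": 0,"dy": 0,"dz": 6,"twist": 0,"fingers": -1},
  {"dx": 0,"dy": 0,"dz": 9,"twist": 0,"fingers": -1},
  {"dx": 0,"dy": 0,"dz": 12,"twist": 0,"fingers": -1},
  {"dx": 0,"dy": 0,"dz": 13,"twist": 0,"fingers": -1},
])

```text
clock: 3.05
eef_pos: [0.5648, 0.2615, 0.0179]
tool_rot: [0.711, 0.703, -0.001, -0.0]
ft_force: [0.5, 0.1, -0.1]
grip_width: 0.0854
grasp_force: 0.0
```

```bash
cat >cols.py <<'E'
from h import *
s=camera("side"); im=s["image"].astype(int); m=(np.ptp(im,2)<18)&(im.max(2)<150); m[:, :205]=0;m[:,262:]=0;m[195:]=0;m[:130]=0
for c in range(214,256,2):
    w=np.nonzero(m[:,c])[0]; print(c,w.max() if len(w) else None,end="; ")
E
python3 st.py; python3 cols.py
```

```text
t 3.05 tcp [564.8 261.5  17.9] psi 89.33 F [ 0.5  0.1 -0.1] j [0.43 0.61 0.08 1.04 0.   2.02] w 0.085
214 None; 216 163; 218 164; 220 164; 222 170; 224 172; 226 174; 228 160; 230 158; 232 154; 234 154; 236 153; 238 152; 240 152; 242 150; 244 150; 246 162; 248 164; 250 162; 252 151; 254 150;
```

carry_out([
  {"dx": 0,"dy": 0,"dz": 4,"twist": 0,"fingers": -1},
  {"dx": 0,"dy": 0,"dz": 8,"twist": 0,"fingers": -1},
  {"dx": 0,"dy": 0,"dz": 11,"twist": 0,"fingers": -1},
  {"dx": 0,"dy": 0,"dz": 13,"twist": 0,"fingers": -1},
  {"dx": 0,"dy": 0,"dz": 14,"twist": 0,"fingers": -1},
])

```text
clock: 3.52
eef_pos: [0.565, 0.2615, 0.0042]
tool_rot: [0.711, 0.703, -0.0, -0.0]
ft_force: [-0.3, -0.0, 0.4]
grip_width: 0.0857
grasp_force: 0.0
```

```bash
python3 st.py; python3 cols.py
```

```text
t 3.52 tcp [565.  261.5   4.2] psi 89.32 F [-0.3 -0.   0.4] j [ 0.43  0.62  0.06  1.01 -0.    2.02] w 0.086
214 None; 216 166; 218 167; 220 168; 222 171; 224 176; 226 177; 228 176; 230 162; 232 159; 234 158; 236 157; 238 156; 240 155; 242 153; 244 153; 246 165; 248 167; 250 167; 252 155; 254 153;
```

carry_out([
  {"dx": 0,"dy": 0,"dz": 2,"twist": 0,"fingers": -1},
  {"dx": 0,"dy": 0,"dz": 4,"twist": 0,"fingers": -1},
  {"dx": 0,"dy": 0,"dz": 6,"twist": 0,"fingers": -1},
  {"dx": 0,"dy": 0,"dz": 7,"twist": 0,"fingers": -1},
  {"dx": 0,"dy": 0,"dz": 7,"twist": 0,"fingers": -1},
])

```text
clock: 3.98
eef_pos: [0.565, 0.2615, -0.0026]
tool_rot: [0.711, 0.703, -0.0, -0.0]
ft_force: [-0.7, 0.4, -0.4]
grip_width: 0.0856
grasp_force: 0.0
```

carry_out([
  {"dx": 0,"dy": 0,"dz": 1,"twist": 0,"fingers": -1},
  {"dx": 0,"dy": 0,"dz": 2,"twist": 0,"fingers": -1},
  {"dx": 0,"dy": 0,"dz": 2,"twist": 0,"fingers": -1},
  {"dx": 0,"dy": 0,"dz": 2,"twist": 0,"fingers": -1},
  {"dx": 0,"dy": 0,"dz": 2,"twist": 0,"fingers": -1},
])

```text
clock: 4.4
eef_pos: [0.5653, 0.2617, -0.0041]
tool_rot: [0.711, 0.703, 0.0, 0.0]
ft_force: [-0.4, 0.5, -0.4]
grip_width: 0.0853
grasp_force: 0.0
```

```bash
python3 st.py; python3 tip.py s3
```

```text
t 4.4 tcp [565.3 261.7  -4.1] psi 89.32 F [-0.4  0.5 -0.4] j [0.43 0.63 0.05 0.99 0.   2.02] w 0.085
```

View pics/s3.png

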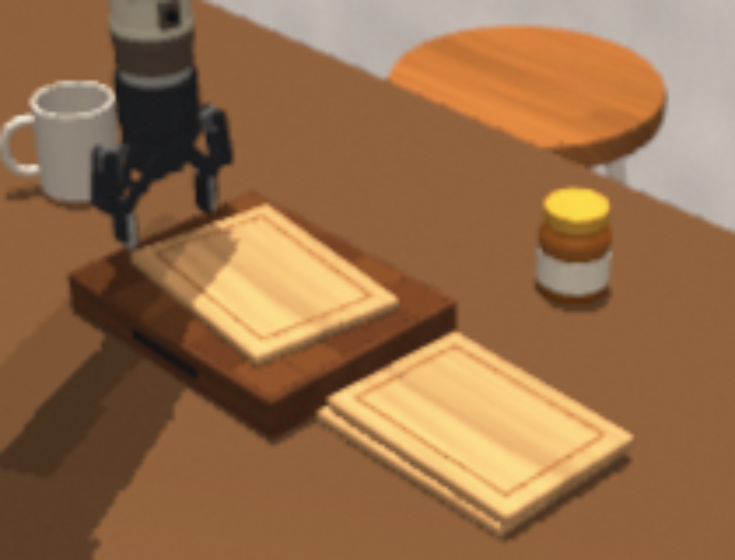

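The near tip at crop (130,245) is now level with the board's end, just above the block. Now the push.

carry_out([
  {"dx": -6,"dy": 0,"dz": 0,"twist": 0,"fingers": -1},
  {"dx": -12,"dy": 0,"dz": 0,"twist": 0,"fingers": -1},
  {"dx": -18,"dy": 0,"dz": 0,"twist": 0,"fingers": -1},
  {"dx": -24,"dy": 0,"dz": 0,"twist": 0,"fingers": -1},
  {"dx": -30,"dy": 0,"dz": 0,"twist": 0,"fingers": -1},
])

```text
clock: 4.87
eef_pos: [0.5648, 0.231, -0.0042]
tool_rot: [0.711, 0.703, 0.0, -0.0]
ft_force: [0.5, 1.7, 0.5]
grip_width: 0.0852
grasp_force: 0.6
```

carry_out([
  {"dx": -8,"dy": 0,"dz": 0,"twist": 0,"fingers": -1},
  {"dx": -16,"dy": 0,"dz": 0,"twist": 0,"fingers": -1},
  {"dx": -24,"dy": 0,"dz": 0,"twist": 0,"fingers": -1},
  {"dx": -32,"dy": 0,"dz": 0,"twist": 0,"fingers": -1},
  {"dx": -40,"dy": 0,"dz": 0,"twist": 0,"fingers": -1},
])

```text
clock: 5.28
eef_pos: [0.5644, 0.1907, -0.0042]
tool_rot: [0.711, 0.703, -0.0, -0.0]
ft_force: [0.9, -0.0, 1.0]
grip_width: 0.0859
grasp_force: 0.4
```

```bash
python3 st.py; cat >meas.py <<'E'
import sys
from h import *
t=camera("top")
for k in beech(t,(200,150,430,300)): print([fitrect(t,k,z)[:2] for z in map(float,sys.argv[1:])],plane(t,quad(k),float(sys.argv[1]))[:,:2].round(3).tolist())
E
python3 meas.py .052 .036
```

```text
t 5.28 tcp [564.4 190.7  -4.2] psi 89.31 F [ 0.9 -0.   1. ] j [ 0.33  0.58 -0.03  0.95  0.    1.91] w 0.086
[(array([473.7, 216.4], dtype=float32), np.float32(-75.38)), (array([473.8, 218.3], dtype=float32), np.float32(-75.37))] [[0.623, 0.311], [0.656, 0.21], [0.313, 0.102], [0.309, 0.246]]
[(array([569.1, -56.2], dtype=float32), np.float32(-2.46)), (array([570.1, -56.9], dtype=float32), np.float32(-2.41))] [[0.647, 0.175], [0.631, -0.234], [0.499, -0.232], [0.501, 0.062]]
```

carry_out([
  {"dx": -9,"dy": 0,"dz": 0,"twist": 0,"fingers": -1},
  {"dx": -18,"dy": 0,"dz": 0,"twist": 0,"fingers": -1},
  {"dx": -27,"dy": 0,"dz": 0,"twist": 0,"fingers": -1},
  {"dx": -36,"dy": 0,"dz": 0,"twist": 0,"fingers": -1},
  {"dx": -45,"dy": 0,"dz": 0,"twist": 0,"fingers": -1},
])

```text
clock: 5.75
eef_pos: [0.564, 0.1458, -0.0041]
tool_rot: [0.711, 0.703, 0.0, 0.0]
ft_force: [0.1, 1.1, 0.2]
grip_width: 0.0851
grasp_force: 0.8
```

```bash
python3 st.py; python3 tip.py s4
```

```text
t 5.75 tcp [564.  145.8  -4.1] psi 89.32 F [0.1 1.1 0.2] j [ 0.25  0.56 -0.07  0.93  0.    1.84] w 0.085
```

View pics/s4.png

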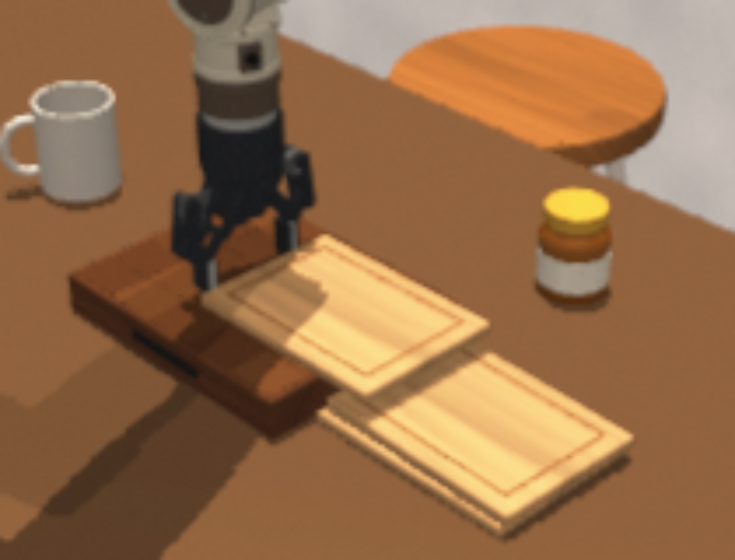

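The board (crop corners (203,297), (325,235), (490,325), (370,393)) has squared up against the fence and overhangs the pile. Carrying on.

carry_out([
  {"dx": -9,"dy": 0,"dz": 0,"twist": 0,"fingers": -1},
  {"dx": -18,"dy": 0,"dz": 0,"twist": 0,"fingers": -1},
  {"dx": -27,"dy": 0,"dz": 0,"twist": 0,"fingers": -1},
  {"dx": -36,"dy": 0,"dz": 0,"twist": 0,"fingers": -1},
  {"dx": -45,"dy": 0,"dz": 0,"twist": 0,"fingers": -1},
])

```text
clock: 6.22
eef_pos: [0.5634, 0.1008, -0.0042]
tool_rot: [0.711, 0.703, 0.0, -0.0]
ft_force: [0.1, 1.5, 0.9]
grip_width: 0.0853
grasp_force: 0.9
```

carry_out([
  {"dx": -9,"dy": 0,"dz": 0,"twist": 0,"fingers": -1},
  {"dx": -18,"dy": 0,"dz": 0,"twist": 0,"fingers": -1},
  {"dx": -27,"dy": 0,"dz": 0,"twist": 0,"fingers": -1},
  {"dx": -36,"dy": 0,"dz": 0,"twist": 0,"fingers": -1},
  {"dx": -45,"dy": 0,"dz": 0,"twist": 0,"fingers": -1},
])

```text
clock: 6.63
eef_pos: [0.5631, 0.056, -0.0039]
tool_rot: [0.711, 0.703, 0.0, 0.0]
ft_force: [0.2, 2.8, 2.1]
grip_width: 0.0855
grasp_force: 1.4
```

carry_out([
  {"dx": -8,"dy": 0,"dz": 0,"twist": 0,"fingers": -1},
  {"dx": -16,"dy": 0,"dz": 0,"twist": 0,"fingers": -1},
  {"dx": -24,"dy": 0,"dz": 0,"twist": 0,"fingers": -1},
  {"dx": -32,"dy": 0,"dz": 0,"twist": 0,"fingers": -1},
  {"dx": -40,"dy": 0,"dz": 0,"twist": 0,"fingers": -1},
])

```text
clock: 7.05
eef_pos: [0.562, 0.0157, -0.0045]
tool_rot: [0.711, 0.703, -0.0, -0.0]
ft_force: [0.3, 1.2, -0.4]
grip_width: 0.0854
grasp_force: 0.5
```

```bash
python3 st.py
```

```text
t 7.05 tcp [562.   15.7  -4.5] psi 89.31 F [ 0.3  1.2 -0.4] j [ 0.03  0.53 -0.13  0.91 -0.    1.61] w 0.085
```

carry_out([
  {"dx": -5,"dy": 0,"dz": 0,"twist": 0,"fingers": -1},
  {"dx": -10,"dy": 0,"dz": 0,"twist": 0,"fingers": -1},
  {"dx": -15,"dy": 0,"dz": 0,"twist": 0,"fingers": -1},
  {"dx": -20,"dy": 0,"dz": 0,"twist": 0,"fingers": -1},
  {"dx": -25,"dy": 0,"dz": 0,"twist": 0,"fingers": -1},
])

```text
clock: 7.47
eef_pos: [0.5621, -0.0088, -0.0042]
tool_rot: [0.711, 0.703, -0.0, 0.0]
ft_force: [-1.0, 0.9, -0.6]
grip_width: 0.0855
grasp_force: 0.4
```

carry_out([
  {"dx": -1,"dy": 0,"dz": 0,"twist": 0,"fingers": -1},
  {"dx": -2,"dy": 0,"dz": 0,"twist": 0,"fingers": -1},
  {"dx": -3,"dy": 0,"dz": 0,"twist": 0,"fingers": -1},
  {"dx": -4,"dy": 0,"dz": 0,"twist": 0,"fingers": -1},
  {"dx": -5,"dy": 0,"dz": 0,"twist": 0,"fingers": -1},
])

```text
clock: 7.88
eef_pos: [0.5621, -0.0133, -0.0041]
tool_rot: [0.711, 0.703, 0.0, 0.0]
ft_force: [0.3, -0.4, 0.1]
grip_width: 0.0852
grasp_force: 0.0
```

```bash
python3 st.py; python3 tip.py s5
```

```text
t 7.88 tcp [562.1 -13.3  -4.1] psi 89.34 F [ 0.3 -0.4  0.1] j [-0.02  0.53 -0.13  0.91 -0.    1.56] w 0.085
```

View pics/s5.png

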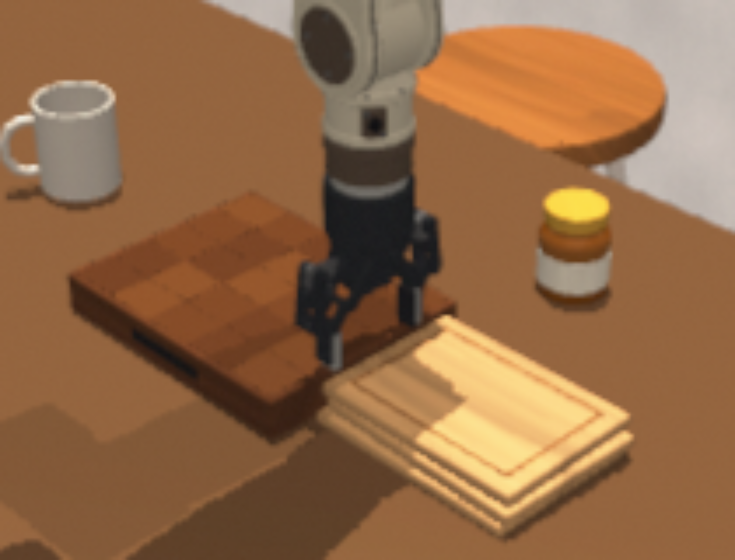

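The third board has dropped flat onto the pile, with small steps between the boards (crop edges at (630,415) and (630,440)). Next I'll lift, go round to the -x end, and press the pile square against the block.

carry_out([
  {"dx": 2,"dy": 0,"dz": -20,"twist": 0,"fingers": -1},
  {"dx": 2,"dy": 0,"dz": -45,"twist": 0,"fingers": -1},
  {"dx": -20,"dy": 0,"dz": -70,"twist": 0,"fingers": -1},
  {"dx": -55,"dy": 0,"dz": -70,"twist": 0,"fingers": -1},
  {"dx": -92,"dy": 0,"dz": -70,"twist": 0,"fingers": -1},
])

```text
clock: 8.35
eef_pos: [0.5631, -0.1053, 0.0683]
tool_rot: [0.71, 0.704, 0.001, 0.002]
ft_force: [1.1, -0.5, -0.0]
grip_width: 0.0848
grasp_force: 0.0
```

carry_out([
  {"dx": -37,"dy": 1,"dz": 0,"twist": 0,"fingers": -1},
  {"dx": -74,"dy": 2,"dz": 0,"twist": 0,"fingers": -1},
  {"dx": -111,"dy": 3,"dz": 0,"twist": 0,"fingers": -1},
  {"dx": -148,"dy": 4,"dz": 0,"twist": 0,"fingers": -1},
  {"dx": -182,"dy": 5,"dz": 0,"twist": 0,"fingers": -1},
])

```text
clock: 8.77
eef_pos: [0.5635, -0.2895, 0.0659]
tool_rot: [0.711, 0.703, -0.0, 0.0]
ft_force: [0.9, 0.2, 0.7]
grip_width: 0.0853
grasp_force: 0.0
```

```bash
python3 st.py 562 -288 -35 89.1; python3 meas.py .036
```

```text
t 8.77 tcp [ 563.5 -289.5   65.9] psi 89.3 F [0.9 0.2 0.7] j [-0.47  0.58  0.17  1.16 -0.    1.11] w 0.085
delta [  1.5  -1.6 100.9] twist 0.2
[(array([ 569.8, -129.5], dtype=float32), np.float32(0.15))] [[0.644, -0.026], [0.643, -0.229], [0.492, -0.228], [0.493, -0.03]]Traceback (most recent call last):
  File "meas.py", line 4, in <module>
    for k in beech(t,(200,150,430,300)): print([fitrect(t,k,z)[:2] for z in map(float,sys.argv[1:])],plane(t,quad(k),float(sys.argv[1]))[:,:2].round(3).tolist())
                                                ~~~~~~~^^^^^^^
  File "h.py", line 36, in fitrect
    vx,vy,x,y=cv2.fitLine(P[m].astype(np.float32),cv2.DIST_HUBER,0,.01,.01)[:,0]; L.append(np.array([-vy,vx,-vy*x+vx*y]))
              ~~~~~~~~~~~^^^^^^^^^^^^^^^^^^^^^^^^^^^^^^^^^^^^^^^^^^^^^^^^^^
cv2.error: OpenCV(4.12.0) /io/opencv/modules/imgproc/src/linefit.cpp:50: error: (-215:Assertion failed) count > 0 in function 'fitLine2D_wods'
```

carry_out([
  {"dx": 0,"dy": 1,"dz": 30,"twist": 0,"fingers": -1},
  {"dx": 0,"dy": 2,"dz": 60,"twist": 0,"fingers": -1},
  {"dx": 0,"dy": 3,"dz": 80,"twist": 0,"fingers": -1},
  {"dx": 0,"dy": 3,"dz": 93,"twist": 0,"fingers": -1},
  {"dx": 0,"dy": 3,"dz": 99,"twist": 0,"fingers": -1},
])

```text
clock: 9.23
eef_pos: [0.5648, -0.2862, -0.0362]
tool_rot: [0.711, 0.703, -0.001, -0.002]
ft_force: [0.0, 0.7, 0.2]
grip_width: 0.0853
grasp_force: 0.0
```

carry_out([
  {"dx": 0,"dy": 0,"dz": 2,"twist": 0,"fingers": -1},
  {"dx": 0,"dy": 0,"dz": 4,"twist": 0,"fingers": -1},
  {"dx": 0,"dy": 0,"dz": 6,"twist": 0,"fingers": -1},
  {"dx": 0,"dy": 0,"dz": 7,"twist": 0,"fingers": -1},
  {"dx": 0,"dy": 0,"dz": 7,"twist": 0,"fingers": -1},
])

```text
clock: 9.65
eef_pos: [0.5674, -0.2876, -0.0393]
tool_rot: [0.711, 0.703, 0.0, 0.001]
ft_force: [-0.5, 0.9, 0.3]
grip_width: 0.0851
grasp_force: 0.0
```

```bash
python3 st.py 562 -288 -43 89.1
```

```text
t 9.65 tcp [ 567.4 -287.6  -39.3] psi 89.33 F [-0.5  0.9  0.3] j [-0.47  0.69  0.06  0.94 -0.    1.11] w 0.085
delta [-0.4 -5.4  3.7] twist 0.2
```

carry_out([
  {"dx": 0,"dy": -1,"dz": 1,"twist": 0,"fingers": -1},
  {"dx": 0,"dy": -2,"dz": 2,"twist": 0,"fingers": -1},
  {"dx": 0,"dy": -2,"dz": 3,"twist": 0,"fingers": -1},
  {"dx": 0,"dy": -2,"dz": 4,"twist": 0,"fingers": -1},
  {"dx": 0,"dy": -2,"dz": 4,"twist": 0,"fingers": -1},
])

```text
clock: 10.07
eef_pos: [0.5646, -0.2873, -0.0444]
tool_rot: [0.711, 0.703, -0.0, -0.0]
ft_force: [-0.8, 0.2, 0.7]
grip_width: 0.0855
grasp_force: 0.0
```

```bash
python3 st.py; python3 - <<'E'
from h import *
s=camera("side"); A=R.from_quat(s["attitude"])
def proj(p):
    q=A.inv().apply(np.array(p)-s["eye"]); u=s["intrinsics"]@q; return (u[:2]/u[2]).round(1)
o=bot.get_obs(); x,y,_=o["eef_pos"]
for z in (.0,.01): print([proj((x-a,y+b,z)).tolist() for a in(.045,.057) for b in(-.011,.011)])
im=s["image"].astype(int); m=(np.ptp(im,2)<18)&(im.max(2)<170); u0,v0=proj((x-.05,y,.005)).astype(int)
for c in range(u0-10,u0+11,2):
    w=np.nonzero(m[v0-40:v0+15,c])[0]; print(c,w.max()+v0-40 if len(w) else None,end="; ")
E
```

```text
t 10.07 tcp [ 564.6 -287.3  -44.4] psi 89.32 F [-0.8  0.2  0.7] j [-0.47  0.69  0.05  0.93 -0.    1.11] w 0.085
[[360.0, 269.4], [353.6, 265.6], [357.1, 271.6], [350.7, 267.7]]
[[360.2, 266.5], [353.8, 262.7], [357.3, 268.7], [350.9, 264.8]]
345 None; 347 255; 349 256; 351 258; 353 265; 355 267; 357 268; 359 268; 361 254; 363 251; 365 251;
```

carry_out([
  {"dx": 6,"dy": 0,"dz": 1,"twist": 0,"fingers": -1},
  {"dx": 12,"dy": 0,"dz": 2,"twist": 0,"fingers": -1},
  {"dx": 18,"dy": 0,"dz": 2,"twist": 0,"fingers": -1},
  {"dx": 23,"dy": 0,"dz": 2,"twist": 0,"fingers": -1},
  {"dx": 27,"dy": 0,"dz": 2,"twist": 0,"fingers": -1},
])

```text
clock: 10.53
eef_pos: [0.5666, -0.2617, -0.0445]
tool_rot: [0.711, 0.703, -0.0, 0.002]
ft_force: [-0.7, -3.9, 5.2]
grip_width: 0.0849
grasp_force: 2.6
```

carry_out([
  {"dx": 2,"dy": 0,"dz": 0,"twist": 0,"fingers": -1},
  {"dx": 4,"dy": 0,"dz": 0,"twist": 0,"fingers": -1},
  {"dx": 6,"dy": 0,"dz": 0,"twist": 0,"fingers": -1},
  {"dx": 8,"dy": 0,"dz": 0,"twist": 0,"fingers": -1},
  {"dx": 10,"dy": 0,"dz": 0,"twist": 0,"fingers": -1},
])

```text
clock: 10.95
eef_pos: [0.5668, -0.252, -0.0445]
tool_rot: [0.711, 0.703, -0.0, 0.003]
ft_force: [0.3, -3.7, 4.7]
grip_width: 0.0853
grasp_force: 2.6
```

carry_out([
  {"dx": 1,"dy": 0,"dz": 0,"twist": 0,"fingers": -1},
  {"dx": 2,"dy": 0,"dz": 0,"twist": 0,"fingers": -1},
  {"dx": 3,"dy": 0,"dz": 0,"twist": 0,"fingers": -1},
  {"dx": 4,"dy": 0,"dz": 0,"twist": 0,"fingers": -1},
  {"dx": 5,"dy": 0,"dz": 0,"twist": 0,"fingers": -1},
])

```text
clock: 11.37
eef_pos: [0.5671, -0.2483, -0.0444]
tool_rot: [0.712, 0.702, -0.001, 0.003]
ft_force: [0.1, -8.2, 2.6]
grip_width: 0.0856
grasp_force: 4.3
```

```bash
python3 st.py
```

```text
t 11.37 tcp [ 567.1 -248.3  -44.4] psi 89.24 F [ 0.1 -8.2  2.6] j [-0.41  0.67 -0.    0.9  -0.    1.17] w 0.086
```

carry_out([
  {"dx": 1,"dy": 0,"dz": -2,"twist": 0,"fingers": -1},
  {"dx": 2,"dy": 0,"dz": -4,"twist": 0,"fingers": -1},
  {"dx": 3,"dy": 0,"dz": -4,"twist": 0,"fingers": -1},
  {"dx": 4,"dy": 0,"dz": -4,"twist": 0,"fingers": -1},
  {"dx": 4,"dy": 0,"dz": -4,"twist": 0,"fingers": -1},
])

```text
clock: 11.78
eef_pos: [0.5658, -0.2421, -0.042]
tool_rot: [0.711, 0.703, -0.0, 0.001]
ft_force: [1.2, -5.2, -0.7]
grip_width: 0.0853
grasp_force: 2.5
```

```bash
python3 st.py
```

```text
t 11.78 tcp [ 565.8 -242.1  -42. ] psi 89.29 F [ 1.2 -5.2 -0.7] j [-0.4   0.66 -0.01  0.9  -0.    1.18] w 0.085
```

carry_out([
  {"dx": 1,"dy": 0,"dz": 0,"twist": 0,"fingers": -1},
  {"dx": 1.5,"dy": 0,"dz": 0,"twist": 0,"fingers": -1},
  {"dx": 2,"dy": 0,"dz": 0,"twist": 0,"fingers": -1},
  {"dx": 2.5,"dy": 0,"dz": 0,"twist": 0,"fingers": -1},
  {"dx": 3,"dy": 0,"dz": 0,"twist": 0,"fingers": -1},
])

```text
clock: 12.2
eef_pos: [0.5656, -0.2397, -0.0421]
tool_rot: [0.711, 0.703, -0.001, 0.001]
ft_force: [-0.3, -6.6, -1.1]
grip_width: 0.0853
grasp_force: 3.2
```

```bash
python3 st.py; python3 meas.py .036
```

```text
t 12.2 tcp [ 565.6 -239.7  -42.1] psi 89.29 F [-0.3 -6.6 -1.1] j [-0.4   0.66 -0.01  0.9  -0.    1.18] w 0.085
[(array([ 479.8, -214.8], dtype=float32), np.float32(-79.2))] [[0.644, -0.023], [0.622, -0.353], [0.323, -0.308], [0.319, -0.166]]
```

carry_out([
  {"dx": 1,"dy": 0,"dz": 0,"twist": 0,"fingers": -1},
  {"dx": 2,"dy": 0,"dz": 0,"twist": 0,"fingers": -1},
  {"dx": 3,"dy": 0,"dz": 0,"twist": 0,"fingers": -1},
  {"dx": 4,"dy": 0,"dz": 0,"twist": 0,"fingers": -1},
  {"dx": 4,"dy": 0,"dz": 0,"twist": 0,"fingers": -1},
])

```text
clock: 12.67
eef_pos: [0.5659, -0.239, -0.0419]
tool_rot: [0.712, 0.702, -0.003, 0.003]
ft_force: [1.3, -13.6, -3.5]
grip_width: 0.0853
grasp_force: 6.9
```

```bash
python3 st.py
```

```text
t 12.67 tcp [ 565.9 -239.   -41.9] psi 89.18 F [  1.3 -13.6  -3.5] j [-0.4   0.66 -0.01  0.9  -0.01  1.19] w 0.085
```

carry_out([
  {"dx": 2,"dy": 0,"dz": 0,"twist": 0,"fingers": -1},
  {"dx": 2,"dy": 0,"dz": 0,"twist": 0,"fingers": -1},
  {"dx": -4,"dy": 0,"dz": 0,"twist": 0,"fingers": -1},
  {"dx": -15,"dy": 0,"dz": 0,"twist": 0,"fingers": -1},
  {"dx": -25,"dy": 0,"dz": 0,"twist": 0,"fingers": -1},
])

```text
clock: 13.08
eef_pos: [0.5647, -0.2588, -0.0425]
tool_rot: [0.711, 0.703, 0.0, -0.001]
ft_force: [0.3, -0.5, -0.1]
grip_width: 0.0855
grasp_force: 0.0
```

carry_out([
  {"dx": 0,"dy": 0,"dz": -35,"twist": 0,"fingers": -1},
  {"dx": 0,"dy": -10,"dz": -70,"twist": -5,"fingers": -1},
  {"dx": 0,"dy": -40,"dz": -80,"twist": -12,"fingers": -1},
  {"dx": 0,"dy": -75,"dz": -80,"twist": -19,"fingers": -1},
  {"dx": 10,"dy": -105,"dz": -80,"twist": -26,"fingers": -1},
])

```text
clock: 13.5
eef_pos: [0.46, -0.2493, 0.0391]
tool_rot: [0.533, 0.846, 0.0, 0.001]
ft_force: [-0.9, -0.4, -0.2]
grip_width: 0.0855
grasp_force: 0.0
```

```bash
python3 st.py 440 -127 40 179.2; python3 - <<'E'
from h import *
t=camera("top"); k=max(beech(t,(325,150,430,262)),key=cv2.contourArea); print(fitrect(t,k,.036),rect(t,k,.036))
E
```

```text
t 13.5 tcp [ 460.  -249.3   39.1] psi 115.63 F [-0.9 -0.4 -0.2] j [-0.5   0.41 -0.2   0.96  0.    0.63] w 0.086
delta [118.9  34.9  -1.1] twist -63.6
(array([ 569.1, -123.7], dtype=float32), np.float32(-0.51), array([144.9, 204.3, 146.7, 198. ], dtype=float32)) [ 565.8 -124.3  155.4  205.9   -0.9]
```

carry_out([
  {"dx": 24,"dy": 7,"dz": 0,"twist": -6.5,"fingers": -1},
  {"dx": 48,"dy": 14,"dz": 0,"twist": -13,"fingers": -1},
  {"dx": 72,"dy": 21,"dz": 0,"twist": -19.5,"fingers": -1},
  {"dx": 96,"dy": 28,"dz": 0,"twist": -26,"fingers": -1},
  {"dx": 119,"dy": 35,"dz": 0,"twist": -32,"fingers": -1},
])

```text
clock: 13.97
eef_pos: [0.4405, -0.1241, 0.0378]
tool_rot: [0.279, 0.96, 0.001, -0.0]
ft_force: [0.7, 0.2, -0.2]
grip_width: 0.0855
grasp_force: 0.0
```

carry_out([
  {"dx": 0,"dy": 0,"dz": 8,"twist": -7,"fingers": -1},
  {"dx": 0,"dy": 0,"dz": 16,"twist": -14,"fingers": -1},
  {"dx": 0,"dy": 0,"dz": 30,"twist": -21,"fingers": -1},
  {"dx": 0,"dy": 0,"dz": 45,"twist": -28,"fingers": -1},
  {"dx": 0,"dy": 0,"dz": 55,"twist": -31.6,"fingers": -1},
])

```text
clock: 14.38
eef_pos: [0.4406, -0.1249, -0.0182]
tool_rot: [0.007, 1.0, 0.001, -0.001]
ft_force: [-0.1, -0.3, -0.9]
grip_width: 0.0855
grasp_force: 0.0
```

```bash
python3 st.py 455 -127 -41 179.2
```

```text
t 14.38 tcp [ 440.6 -124.9  -18.2] psi 179.24 F [-0.1 -0.3 -0.9] j [-0.28  0.38 -0.43  0.76  0.   -0.26] w 0.085
delta [-14.5  -1.9  22.8] twist 0.0
```

carry_out([
  {"dx": 0,"dy": 0,"dz": 8,"twist": 0,"fingers": -1},
  {"dx": 0,"dy": 0,"dz": 15,"twist": 0,"fingers": -1},
  {"dx": 0,"dy": 0,"dz": 20,"twist": 0,"fingers": -1},
  {"dx": -6,"dy": 0,"dz": 23,"twist": 0,"fingers": -1},
  {"dx": -14,"dy": 0,"dz": 23,"twist": 0,"fingers": -1},
])

```text
clock: 14.8
eef_pos: [0.4546, -0.1257, -0.0407]
tool_rot: [0.01, 1.0, 0.0, -0.001]
ft_force: [-0.1, -0.3, -0.4]
grip_width: 0.0861
grasp_force: 0.0
```

carry_out([
  {"dx": -4,"dy": 0,"dz": 0,"twist": 0,"fingers": -1},
  {"dx": -8,"dy": 0,"dz": 0,"twist": 0,"fingers": -1},
  {"dx": -12,"dy": 0,"dz": 0,"twist": 0,"fingers": -1},
  {"dx": -15,"dy": 0,"dz": 0,"twist": 0,"fingers": -1},
  {"dx": -18,"dy": 0,"dz": 0,"twist": 0,"fingers": -1},
])

```text
clock: 15.22
eef_pos: [0.4735, -0.1262, -0.04]
tool_rot: [0.009, 1.0, -0.0, 0.0]
ft_force: [0.2, -0.3, -0.6]
grip_width: 0.0856
grasp_force: 0.0
```

carry_out([
  {"dx": -1,"dy": 0,"dz": 0,"twist": 0,"fingers": -1},
  {"dx": -2,"dy": 0,"dz": 0,"twist": 0,"fingers": -1},
  {"dx": -3,"dy": 0,"dz": 0,"twist": 0,"fingers": -1},
  {"dx": -4,"dy": 0,"dz": 0,"twist": 0,"fingers": -1},
  {"dx": -5,"dy": 0,"dz": 0,"twist": 0,"fingers": -1},
])

```text
clock: 15.63
eef_pos: [0.476, -0.1261, -0.0405]
tool_rot: [0.009, 1.0, 0.0, -0.002]
ft_force: [-5.8, -0.9, 4.5]
grip_width: 0.0854
grasp_force: 3.1
```

```bash
python3 st.py
```

```text
t 15.63 tcp [ 476.  -126.1  -40.5] psi 178.93 F [-5.8 -0.9  4.5] j [-0.26  0.47 -0.36  0.74 -0.   -0.24] w 0.085
```

carry_out([
  {"dx": -1,"dy": 0,"dz": 0,"twist": 0,"fingers": -1},
  {"dx": -2,"dy": 0,"dz": 0,"twist": 0,"fingers": -1},
  {"dx": -3,"dy": 0,"dz": 0,"twist": 0,"fingers": -1},
  {"dx": -4,"dy": 0,"dz": 0,"twist": 0,"fingers": -1},
  {"dx": -5,"dy": 0,"dz": 0,"twist": 0,"fingers": -1},
])

```text
clock: 16.05
eef_pos: [0.4786, -0.1257, -0.0409]
tool_rot: [0.009, 1.0, 0.001, -0.004]
ft_force: [-8.0, 0.4, 5.8]
grip_width: 0.0853
grasp_force: 3.9
```

```bash
python3 st.py; python3 - <<'E'
from h import *
t=camera("top"); v=cv2.cvtColor(t["image"],cv2.COLOR_RGB2HSV)[...,2]
for c in (340,350,360,370,380,388):   # column profile across near/far edges
    for r0,r1 in((196,212),(240,256)): print(c,r0,v[r0:r1,c].tolist())
E
```

```text
t 16.05 tcp [ 478.6 -125.7  -40.9] psi 178.91 F [-8.   0.4  5.8] j [-0.26  0.48 -0.35  0.75 -0.   -0.24] w 0.085
340 196 [122, 120, 120, 122, 130, 175, 222, 227, 224, 212, 203, 222, 227, 227, 226, 225]
340 240 [206, 224, 225, 223, 200, 144, 120, 98, 97, 101, 99, 97, 94, 97, 103, 106]
350 196 [122, 123, 121, 120, 130, 169, 216, 225, 226, 221, 208, 209, 225, 227, 225, 226]
350 240 [199, 221, 223, 221, 203, 157, 128, 68, 70, 98, 106, 91, 56, 49, 56, 71]
360 196 [120, 121, 121, 120, 122, 132, 178, 223, 225, 226, 211, 205, 222, 225, 226, 226]
360 240 [165, 180, 184, 175, 180, 188, 203, 218, 221, 222, 223, 219, 209, 208, 197, 185]
370 196 [120, 122, 122, 119, 123, 125, 171, 220, 224, 225, 219, 209, 211, 225, 226, 226]
370 240 [228, 226, 226, 228, 226, 217, 209, 211, 215, 219, 222, 218, 197, 188, 189, 190]
380 196 [121, 121, 120, 120, 119, 121, 137, 182, 221, 226, 224, 209, 199, 222, 227, 227]
380 240 [214, 221, 226, 227, 226, 227, 227, 227, 226, 223, 224, 225, 224, 223, 215, 193]
388 196 [120, 119, 122, 122, 120, 120, 122, 166, 221, 226, 226, 217, 207, 200, 200, 202]
388 240 [161, 168, 174, 182, 194, 206, 208, 210, 208, 207, 208, 208, 206, 198, 197, 192]
```

carry_out([
  {"dx": 6,"dy": 0,"dz": -1,"twist": 0,"fingers": -1},
  {"dx": 15,"dy": 0,"dz": -10,"twist": 0,"fingers": -1},
  {"dx": 15,"dy": 0,"dz": -40,"twist": 0,"fingers": -1},
  {"dx": 10,"dy": 0,"dz": -70,"twist": 0,"fingers": -1},
  {"dx": -20,"dy": 0,"dz": -75,"twist": 0,"fingers": -1},
])

```text
clock: 16.52
eef_pos: [0.5019, -0.1273, 0.0392]
tool_rot: [0.01, 1.0, -0.0, 0.001]
ft_force: [-0.1, -0.3, -0.6]
grip_width: 0.0851
grasp_force: 0.0
```

carry_out([
  {"dx": -37,"dy": 0,"dz": 0,"twist": 0,"fingers": -1},
  {"dx": -74,"dy": 0,"dz": 0,"twist": 0,"fingers": -1},
  {"dx": -111,"dy": 0,"dz": 0,"twist": 0,"fingers": -1},
  {"dx": -148,"dy": 0,"dz": 0,"twist": 0,"fingers": -1},
  {"dx": -178,"dy": 0,"dz": 0,"twist": 0,"fingers": -1},
])

```text
clock: 16.93
eef_pos: [0.684, -0.1301, 0.0351]
tool_rot: [0.009, 1.0, -0.0, 0.001]
ft_force: [-0.2, -0.6, 0.7]
grip_width: 0.0857
grasp_force: 0.0
```

```bash
python3 st.py 678 -127 -40 179.2
```

```text
t 16.93 tcp [ 684.  -130.1   35.1] psi 178.93 F [-0.2 -0.6  0.7] j [-0.19  0.73  0.35  1.19  0.   -0.17] w 0.086
delta [ 6.3  3.  75. ] twist -0.3
```

carry_out([
  {"dx": 2,"dy": 1,"dz": 25,"twist": 0,"fingers": -1},
  {"dx": 4,"dy": 2,"dz": 45,"twist": 0,"fingers": -1},
  {"dx": 4,"dy": 3,"dz": 60,"twist": -0.3,"fingers": -1},
  {"dx": 4,"dy": 3,"dz": 69,"twist": -0.3,"fingers": -1},
  {"dx": 4,"dy": 3,"dz": 74,"twist": -0.3,"fingers": -1},
])

```text
clock: 17.35
eef_pos: [0.676, -0.1268, -0.0411]
tool_rot: [0.007, 1.0, 0.0, -0.001]
ft_force: [0.4, 0.0, 0.5]
grip_width: 0.0858
grasp_force: 0.0
```

carry_out([
  {"dx": 3,"dy": 0,"dz": 0,"twist": 0,"fingers": -1},
  {"dx": 6,"dy": 0,"dz": 0,"twist": 0,"fingers": -1},
  {"dx": 9,"dy": 0,"dz": 0,"twist": 0,"fingers": -1},
  {"dx": 12,"dy": 0,"dz": 0,"twist": 0,"fingers": -1},
  {"dx": 15,"dy": 0,"dz": 0,"twist": 0,"fingers": -1},
])

```text
clock: 17.77
eef_pos: [0.6625, -0.1271, -0.0379]
tool_rot: [0.007, 1.0, -0.0, 0.001]
ft_force: [0.3, -0.4, -0.0]
grip_width: 0.0853
grasp_force: 0.0
```

```bash
python3 st.py 660 -127 -40 179.2
```

```text
t 17.77 tcp [ 662.5 -127.1  -37.9] psi 179.21 F [ 0.3 -0.4 -0. ] j [-0.19  0.75  0.19  1.01 -0.   -0.18] w 0.085
delta [2.5 0.1 2.1] twist 0.0
```

carry_out([
  {"dx": 1,"dy": 0,"dz": 1,"twist": 0,"fingers": -1},
  {"dx": 2,"dy": 0,"dz": 1,"twist": 0,"fingers": -1},
  {"dx": 3,"dy": 0,"dz": 1,"twist": 0,"fingers": -1},
  {"dx": 4,"dy": 0,"dz": 1,"twist": 0,"fingers": -1},
  {"dx": 5,"dy": 0,"dz": 1,"twist": 0,"fingers": -1},
])

```text
clock: 18.18
eef_pos: [0.6578, -0.1267, -0.0398]
tool_rot: [0.007, 1.0, 0.0, 0.001]
ft_force: [2.6, 0.0, 0.3]
grip_width: 0.0858
grasp_force: 0.9
```

carry_out([
  {"dx": 0.5,"dy": 0,"dz": 0,"twist": 0,"fingers": -1},
  {"dx": 1,"dy": 0,"dz": 0,"twist": 0,"fingers": -1},
  {"dx": 1.5,"dy": 0,"dz": 0,"twist": 0,"fingers": -1},
  {"dx": 2,"dy": 0,"dz": 0,"twist": 0,"fingers": -1},
  {"dx": 2.5,"dy": 0,"dz": 0,"twist": 0,"fingers": -1},
])

```text
clock: 18.6
eef_pos: [0.6553, -0.1269, -0.0399]
tool_rot: [0.007, 1.0, -0.0, 0.001]
ft_force: [3.2, 0.2, 0.4]
grip_width: 0.0854
grasp_force: 1.7
```

carry_out([
  {"dx": 0.5,"dy": 0,"dz": 0,"twist": 0,"fingers": -1},
  {"dx": 1,"dy": 0,"dz": 0,"twist": 0,"fingers": -1},
  {"dx": 1.5,"dy": 0,"dz": 0,"twist": 0,"fingers": -1},
  {"dx": 2,"dy": 0,"dz": 0,"twist": 0,"fingers": -1},
  {"dx": 2.5,"dy": 0,"dz": 0,"twist": 0,"fingers": -1},
])

```text
clock: 19.02
eef_pos: [0.6525, -0.1268, -0.0399]
tool_rot: [0.007, 1.0, -0.0, 0.0]
ft_force: [4.5, 0.6, 1.4]
grip_width: 0.0856
grasp_force: 2.0
```

```bash
python3 st.py 660 -127 -40 179.2
```

```text
t 19.02 tcp [ 652.5 -126.8  -39.9] psi 179.22 F [4.5 0.6 1.4] j [-0.19  0.74  0.16  0.99 -0.   -0.18] w 0.086
delta [-7.5 -0.1  0.1] twist 0.0
```

carry_out([
  {"dx": 0.5,"dy": 0,"dz": 0,"twist": 0,"fingers": -1},
  {"dx": 1,"dy": 0,"dz": 0,"twist": 0,"fingers": -1},
  {"dx": 1.5,"dy": 0,"dz": 0,"twist": 0,"fingers": -1},
  {"dx": 2,"dy": 0,"dz": 0,"twist": 0,"fingers": -1},
  {"dx": 2.5,"dy": 0,"dz": 0,"twist": 0,"fingers": -1},
])

```text
clock: 19.43
eef_pos: [0.6503, -0.1267, -0.0399]
tool_rot: [0.007, 1.0, -0.0, 0.001]
ft_force: [5.6, 0.2, 1.1]
grip_width: 0.0854
grasp_force: 2.6
```

carry_out([
  {"dx": 0.5,"dy": 0,"dz": 0,"twist": 0,"fingers": -1},
  {"dx": 1,"dy": 0,"dz": 0,"twist": 0,"fingers": -1},
  {"dx": 1.5,"dy": 0,"dz": 0,"twist": 0,"fingers": -1},
  {"dx": 2,"dy": 0,"dz": 0,"twist": 0,"fingers": -1},
  {"dx": 2.5,"dy": 0,"dz": 0,"twist": 0,"fingers": -1},
])

```text
clock: 19.85
eef_pos: [0.6479, -0.1267, -0.0399]
tool_rot: [0.007, 1.0, -0.0, 0.001]
ft_force: [4.6, 0.7, 1.9]
grip_width: 0.0852
grasp_force: 2.6
```

```bash
python3 st.py 660 -127 -40 179.2;  python3 - <<'E'
from h import *
t=camera("top")
cv2.imwrite("pics/t5.png",cv2.resize(t["image"][185:265,320:410,::-1],None,fx=7,fy=7,interpolation=cv2.INTER_CUBIC))
v=cv2.cvtColor(t["image"],cv2.COLOR_RGB2HSV)[...,2]
for c in (340,350,360,370,380,388):   print(c,v[240:256,c].tolist())
E
```

```text
t 19.85 tcp [ 647.9 -126.7  -39.9] psi 179.22 F [4.6 0.7 1.9] j [-0.19  0.73  0.14  0.98  0.   -0.18] w 0.085
delta [-12.2  -0.2   0.2] twist 0.0
340 [218, 209, 190, 192, 218, 218, 211, 181, 100, 86, 103, 105, 105, 105, 105, 102]
350 [209, 212, 212, 212, 217, 216, 216, 217, 217, 218, 219, 219, 220, 220, 218, 220]
360 [221, 222, 223, 222, 221, 222, 221, 221, 221, 221, 221, 221, 221, 221, 221, 221]
370 [221, 220, 221, 222, 221, 222, 221, 220, 221, 220, 221, 221, 221, 222, 221, 221]
380 [219, 219, 219, 220, 218, 219, 219, 217, 219, 220, 220, 218, 219, 219, 218, 219]
388 [150, 144, 141, 138, 136, 135, 138, 136, 128, 126, 112, 94, 91, 88, 94, 91]
```

carry_out([
  {"dx": -5,"dy": 0,"dz": 0,"twist": 0,"fingers": -1},
  {"dx": -14,"dy": 0,"dz": -10,"twist": 0,"fingers": -1},
  {"dx": -14,"dy": 0,"dz": -40,"twist": 0,"fingers": -1},
  {"dx": -10,"dy": 0,"dz": -70,"twist": 0,"fingers": -1},
  {"dx": 20,"dy": 0,"dz": -75,"twist": 0,"fingers": -1},
])

```text
clock: 20.32
eef_pos: [0.6334, -0.1271, 0.0396]
tool_rot: [0.006, 1.0, -0.001, 0.005]
ft_force: [2.1, -0.6, 2.0]
grip_width: 0.0852
grasp_force: 0.0
```

carry_out([
  {"dx": 37,"dy": 0,"dz": 0,"twist": 0,"fingers": -1},
  {"dx": 74,"dy": 0,"dz": 0,"twist": 0,"fingers": -1},
  {"dx": 111,"dy": 0,"dz": 0,"twist": 0,"fingers": -1},
  {"dx": 148,"dy": 0,"dz": 0,"twist": 0,"fingers": -1},
  {"dx": 178,"dy": 0,"dz": 0,"twist": 0,"fingers": -1},
])

```text
clock: 20.73
eef_pos: [0.4433, -0.1231, 0.0335]
tool_rot: [0.007, 1.0, 0.001, -0.004]
ft_force: [0.7, 0.6, -0.0]
grip_width: 0.0853
grasp_force: 0.0
```

```bash
python3 st.py 455 -127 -39 179.2; python3 - <<'E'
from h import *
s=camera("side"); k=max(beech(s,(265,185,400,290)),key=cv2.contourArea); print("side",quad(k).tolist(), plane(s,quad(k),.036)[:,:2].round(3).tolist())
t=camera("top"); k=max(beech(t,(325,150,430,262)),key=cv2.contourArea); print(rect(t,k,.036),quad(k).tolist())
E
```

```text
t 20.73 tcp [ 443.3 -123.1   33.5] psi 179.21 F [ 0.7  0.6 -0. ] j [-0.27  0.32 -0.36  0.9  -0.   -0.26] w 0.085
delta [-12.3  -3.8  72.4] twist 0.0
side [[309.0, 204.0], [366.0, 230.0], [331.0, 253.0], [308.0, 238.0]] [[0.61, -0.022], [0.628, -0.229], [0.483, -0.226], [0.487, -0.138]]
[ 541.1 -130.9  191.1  217.5    1.6] [[333.0, 205.0], [392.0, 207.0], [396.0, 261.0], [333.0, 247.0]]
```

Down at the near side, then push in gently.

carry_out([
  {"dx": 0,"dy": -1,"dz": 25,"twist": 0,"fingers": -1},
  {"dx": -3,"dy": -2,"dz": 45,"twist": 0,"fingers": -1},
  {"dx": -6,"dy": -3,"dz": 60,"twist": 0,"fingers": -1},
  {"dx": -9,"dy": -3,"dz": 68,"twist": 0,"fingers": -1},
  {"dx": -12,"dy": -3,"dz": 73,"twist": 0,"fingers": -1},
])

```text
clock: 21.25
eef_pos: [0.4598, -0.1268, -0.0398]
tool_rot: [0.007, 1.0, 0.0, -0.002]
ft_force: [-0.7, 0.1, 0.2]
grip_width: 0.0852
grasp_force: 0.0
```

carry_out([
  {"dx": -3,"dy": 0,"dz": 0,"twist": 0,"fingers": -1},
  {"dx": -6,"dy": 0,"dz": 0,"twist": 0,"fingers": -1},
  {"dx": -9,"dy": 0,"dz": 0,"twist": 0,"fingers": -1},
  {"dx": -12,"dy": 0,"dz": 0,"twist": 0,"fingers": -1},
  {"dx": -14,"dy": 0,"dz": 0,"twist": 0,"fingers": -1},
])

```text
clock: 21.67
eef_pos: [0.4754, -0.1276, -0.0375]
tool_rot: [0.007, 1.0, -0.0, 0.0]
ft_force: [-3.6, -1.0, 3.0]
grip_width: 0.0855
grasp_force: 2.1
```

carry_out([
  {"dx": -0.5,"dy": 0,"dz": 0,"twist": 0,"fingers": -1},
  {"dx": -1,"dy": 0,"dz": 0,"twist": 0,"fingers": -1},
  {"dx": -1.5,"dy": 0,"dz": 0,"twist": 0,"fingers": -1},
  {"dx": -2,"dy": 0,"dz": 0,"twist": 0,"fingers": -1},
  {"dx": -2.5,"dy": 0,"dz": 0,"twist": 0,"fingers": -1},
])

```text
clock: 22.08
eef_pos: [0.4754, -0.1274, -0.0384]
tool_rot: [0.007, 1.0, -0.0, -0.002]
ft_force: [-8.2, -0.2, 5.0]
grip_width: 0.0854
grasp_force: 3.4
```

carry_out([
  {"dx": -0.5,"dy": 0,"dz": 0,"twist": 0,"fingers": -1},
  {"dx": -1,"dy": 0,"dz": 0,"twist": 0,"fingers": -1},
  {"dx": -1.5,"dy": 0,"dz": 0,"twist": 0,"fingers": -1},
  {"dx": -2,"dy": 0,"dz": 0,"twist": 0,"fingers": -1},
  {"dx": -2.5,"dy": 0,"dz": 0,"twist": 0,"fingers": -1},
])

```text
clock: 22.5
eef_pos: [0.4768, -0.1272, -0.0386]
tool_rot: [0.007, 1.0, 0.0, -0.003]
ft_force: [-8.7, -1.0, 5.9]
grip_width: 0.0857
grasp_force: 3.9
```

```bash
python3 st.py
```

```text
t 22.5 tcp [ 476.8 -127.2  -38.6] psi 179.2 F [-8.7 -1.   5.9] j [-0.26  0.47 -0.35  0.75 -0.   -0.25] w 0.086
```

carry_out([
  {"dx": 5,"dy": 0,"dz": 0,"twist": 0,"fingers": -1},
  {"dx": 15,"dy": 0,"dz": -10,"twist": 0,"fingers": -1},
  {"dx": 30,"dy": 0,"dz": -40,"twist": 0,"fingers": -1},
  {"dx": 50,"dy": 10,"dz": -75,"twist": 0,"fingers": -1},
  {"dx": 70,"dy": 35,"dz": -95,"twist": 0,"fingers": -1},
])

```text
clock: 22.92
eef_pos: [0.413, -0.093, 0.0596]
tool_rot: [0.008, 1.0, -0.001, 0.003]
ft_force: [1.3, 1.0, 0.2]
grip_width: 0.0851
grasp_force: 0.0
```

carry_out([
  {"dx": 0,"dy": 38,"dz": -10,"twist": 0,"fingers": -1},
  {"dx": 0,"dy": 76,"dz": -20,"twist": 0,"fingers": -1},
  {"dx": 0,"dy": 114,"dz": -30,"twist": 0,"fingers": -1},
  {"dx": 0,"dy": 152,"dz": -30,"twist": 0,"fingers": -1},
  {"dx": 0,"dy": 190,"dz": -30,"twist": 0,"fingers": -1},
])

```text
clock: 23.33
eef_pos: [0.4145, 0.101, 0.0882]
tool_rot: [0.007, 1.0, 0.001, 0.002]
ft_force: [0.3, 0.2, 0.9]
grip_width: 0.0855
grasp_force: 0.0
```

```bash
python3 st.py; python3 - <<'E'
from h import *
s=camera("side");t=camera("top")
for c,b in((s,(265,185,400,290)),(t,(325,150,430,270))):
    k=max(beech(c,b),key=cv2.contourArea); print(quad(k).tolist(), plane(c,quad(k),.036)[:,:2].round(3).tolist())
    try: print(fitrect(c,k,.036),rect(c,k,.036))
    except Exception as e: print("x")
a=cv2.resize(t["image"][190:265,325:405],None,fx=7,fy=7,interpolation=cv2.INTER_CUBIC)[:,:,::-1]
b=cv2.resize(s["image"][195:275,265:375],None,fx=7,fy=7,interpolation=cv2.INTER_CUBIC)[:,:,::-1]
cv2.imwrite("pics/f1.png",b)
cv2.imwrite("pics/f1t.png",a)
E
```

```text
t 23.33 tcp [414.5 101.   88.2] psi 179.22 F [0.3 0.2 0.9] j [ 0.24  0.18 -0.38  1.    0.    0.25] w 0.086
[[280.0, 220.0], [316.0, 201.0], [367.0, 229.0], [331.0, 252.0]] [[0.491, -0.021], [0.637, -0.026], [0.634, -0.228], [0.486, -0.223]]
(array([ 561.3, -124.3], dtype=float32), np.float32(-0.34), array([206.6, 147.6, 205.8, 148.9], dtype=float32)) [ 561.5 -123.9  152.   210.    -0.6]
[[333.0, 204.0], [392.0, 206.0], [392.0, 247.0], [332.0, 246.0]] [[0.637, -0.023], [0.636, -0.226], [0.496, -0.228], [0.493, -0.023]]
(array([ 563.8, -125.1], dtype=float32), np.float32(-0.79), array([142.3, 201.7, 144.5, 205.9], dtype=float32)) [ 5.637e+02 -1.250e+02  1.473e+02  2.070e+02 -5.000e-01]
```

View pics/f1.png

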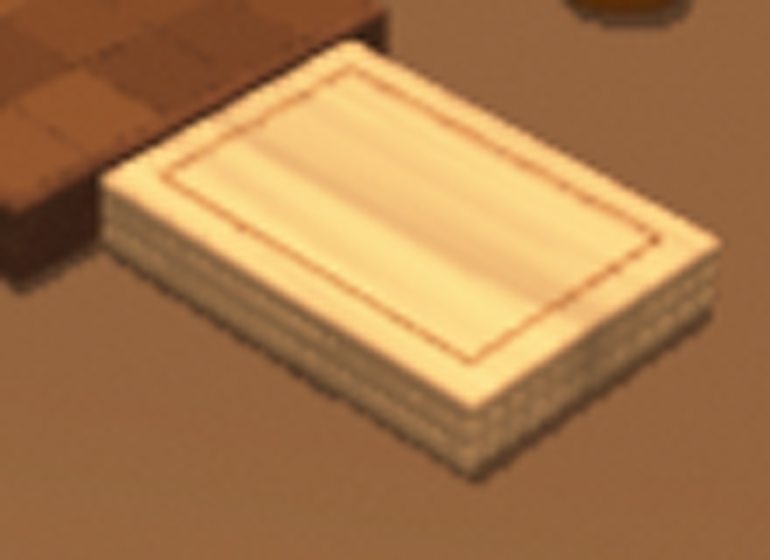

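The last picture shows one flat, square pile. Its near and -x faces are flush (crop corners (100,180), (470,405), (720,243)), and the arm is clear.

```bash
python3 -c "
from workcell import job_done
print(job_done())"
```

```text
the job is handed in; nothing more can be done
None
```

The third board was slid across without lifting and dropped onto the pile, and all three boards were nudged into one flat, square pile against the block. The visible faces are flush in the last picture, the arm never came near the mug, mill or jar, and the job is handed in at about 23 s.

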